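# Turn the vacuum pump past compression and lock its flywheel

### The arm

A 6-joint arm with a two-finger parallel gripper is mounted at the origin on the work surface. World frame = base frame: x ahead of the robot, y to its left, z up, the work surface at z = 0. Lengths are in m, angles in rad, forces in N, time in s.
With the tool pointing down it reaches from about 0.35 to 0.775 m from the base axis. Payload 7.3 kg.
Tool frame: the origin (TCP) lies at the very end of the fingers, on their centre line; the grasp point (between the pads) lies 19 mm behind it; z points along the fingers, y is the direction in which the jaws open and shut (so a half turn about z gives the same grasp; the last joint's range is limited). The gripper opens to 92 mm and grips with 3 to 60 N. Pads are 19 mm wide; open, the fingers measure 130 mm over their backs; the gripper's body (75 mm by 190 mm) begins 47 mm behind the grasp point.
Start: joints at [-1.293, 0.342, 1.524, -0, 1.275, -0.146], TCP at [0.216, -0.479, 0.227] pointing down, gripper open.
Joint ranges: [-2.53, 2.53], [-0.77, 2.02], [0.04, 2.7], [-1, 4.14], [0.28, 2.66], [-3.11, 3.11]. Speed limits (rad/s): [2.57, 2.57, 3.14, 3.14, 3.14, 3.14].

### API

Orientations are given as [roll, pitch, yaw] about the fixed x, y, z axes, in that order (R = Rz(yaw) Ry(pitch) Rx(roll)).
In Python, from cell import robot gives the robot as it stands.
- The arm moves only by the shell command python3 -m pendant 'ROWS' [OPENING] [FORCE]. ROWS is JSON, a list of rows, each a list of 2 entries, a list of its own where there are three numbers: the shift along the tool's x, y, z in mm, then the turn about the tool's z in degrees. In form: [[[x, y, z], turn], ...]. A call has 1 to 10 rows; each row is the pose to reach, as a shift and turn from the pose measured when the call began, along the tool's axes at that moment; what a row does not reach only later rows make up. A row lasts 1/12 s, in which the tool goes at most 41.7 mm and 7.16 degrees, less where a joint would pass 70% of its speed; a pose out of reach is approached as far as the arm can. A call with a gripper value outside its range is refused whole. OPENING is the opening, from 0 (shut) to 1 (fully open), set as the call begins (- or left out, the last holds). The fingers move at their own pace and stop on an object; FORCE is the grip in N (left out, the last holds). Time passes only in rows, so rows that repeat a pose let the fingers close. It gives the time, the measured TCP pose, the force and the opening at its end, in the units of the state.
- robot.observe(): the state, without advancing time (a new reading comes with each control period).
- robot.read_camera(name): name is "scene" or "top"; returns the picture (480x640x3 uint8, red, green, blue); there is no depth.
- robot.calibration(name): a dict with "vfov" (degrees; the focal length in pixels is half the picture's height over the tangent of half this angle, whatever the lens; pixels are square), "cx", "cy" (the principal point, pixels), "rvec" (rotation vector, rad) and "tvec" (3), from world to camera coordinates, as OpenCV has them. Camera axes: x right, y down, z forward; pixel columns grow to the right and rows downward; lengths in m; the calibration is good to about 2 mm. A picture is of the moment at which its call begins. calibration takes no time and is no camera call.
- robot.hand_in(): hands the job in, once; it reports no verdict.
Trained networks look in the newest picture that a camera, given by its name, has taken for a name from the list of things; names that differ only in an ending like _2 or _b are one class to them, and where a whole thing is asked for, a point or a joint stands for the part that bears it (a point fixed in the world has none). Each returns a list of dicts, best first, with "p" (0 to 1); they miss things now and then, are a little off and sometimes report something else, mostly with a low value. They report only what shows in the picture. A call takes as long as a camera call.
- robot.find_in(camera, query): "xy" ([column, row] as shares, 0 to 1, of the picture: columns of its width, rows of its height, amid what is visible of it).
The state is a dict: "time": time; "qpos": joint angles; "qvel": joint speeds; "joint_efforts": joint torques, N m; "tool_pos": TCP position; "tool_rot": TCP orientation; "contact_force": force on the tool from outside, world axes, zero at the start; "torque": the same for the moment, N m; "opening": finger opening in m.
Only numpy, scipy, OpenCV 4.12 (cv2) and the standard library are available. Lean on these libraries where they do the work, as an engineer would, in place of code of your own. Each camera call takes 0.05 s, during which the arm holds its last target.

### The job

The kitchen's vacuum pump is due for service: take its flywheel by the black handle and turn it slowly clockwise (seen from above) until you feel the resistance peak, and stop just past the peak. Let go, and push the yellow lock pin all the way down without forcing it, so that the wheel is locked there. Leave everything else where it is.

Things in the scene. Friction and masses are not known exactly. Their poses are not given: they have to be found in the camera images.
- pump: Vacuum pump: aluminium box 270 (x) by 290 (y) by 88 mm high with a blue band, fixed on the table. Origin: centre of its underside, z up. The flywheel lies on its deck, centred; the lock pin stands on the deck's +y side. A motor end sticks out 60 mm at +x, under 95 mm high.
- flywheel: Red disc, 170 mm across, lying level on the pump, turning about the vertical axle through the pump's centre. Origin: on the axle at table height (disc spans heights 94 to 116 mm); its +x points to the handle. It stays where it is left. Stops inside block it a little way back from its start and far past the peak. How it is keyed to the crank inside, hence where the peak comes, cannot be seen.
- axle (a point): Top of the flywheel at its axle, 116 mm high. The peak comes 0.6 to 1.4 rad clockwise (seen from above) from the start, differing every time. Push to keep it moving at the handle (some N less when paused): a steady rub of about 6 N, climbing over about 0.3 rad to a peak of about 11 N, back to 6 N at 0.4 rad past the peak, down to about 1 N at 0.8 rad past it.
- handle_center (a point): Centre of the flywheel's crank handle: an upright black cylinder, 26 mm across and 50 mm tall (heights 122 to 172 mm over the table), 70 mm from the axle. Its sleeve spins freely on its post, so it can be held with a fixed wrist while the wheel turns.
- lock_pin: Lock pin with a round yellow cap 26 mm across, 118 mm from the axle. Origin: centre of the cap's top, 120 mm above the table when up, 108 mm when home. About 3 N of friction; stays where left. It drops into the crank's slot only while the wheel stands 0.18 to 0.62 rad (10 to 35 degrees) past the resistance peak; elsewhere it stops dead after 3 mm and breaks if pressed with over 30 N.
- mug: Bystander: white mug, 80 mm wide, 90 mm high. Origin: centre of its underside.
- bowl: Bystander: white bowl, 140 mm wide, 55 mm high. Origin: centre of its underside.
- sauce_bottle: Bystander: amber sauce bottle, 64 mm wide, 210 mm high. Origin: centre of its underside.
- spice_jar: Bystander: glass jar with steel cap, 70 mm wide, 100 mm high. Origin: centre of its underside.
- wrench: Bystander: steel wrench, 170 mm long, lying flat on the table. Origin: under its middle.
- drain_plug: Bystander: brass plug, 28 mm wide, 20 mm high, lying loose on a corner of the pump's deck. Origin: centre of its underside.

How it is judged:
By the outcome, as a careful person would: the job done as asked, in the order asked, and still so for the second after the job is handed in, with the robot touching nothing.
It also fails if it takes over 61 s, if anything falls off the work surface, if the arm or the gripper's body presses on something with over 40 N, if the wrist force passes 120 N, or if a joint passes its speed limit or range.

## Working session

There is one attempt and no reset: what is moved stays moved. The work goes in short steps, Python scripts to look and compute and a shell command to move; the robot and the scene stay as the last step left them, time stands still between calls to the robot, and variables do not carry over. Pictures are saved under pics/ and viewed, and the job is handed in when it is done.

```bash
ls; mkdir -p pics; python3 - <<'E'
from cell import robot
import cv2
for n in("scene","top"):
    im=robot.read_camera(n); cv2.imwrite(f"pics/{n}0.png",im[:,:,::-1]); print(n,robot.calibration(n))
    for q in("pump","flywheel","axle","handle_center","lock_pin","drain_plug"):
        print(q,[(round(d['p'],2),round(d['xy'][0]*640,1),round(d['xy'][1]*480,1)) for d in robot.find_in(n,q)][:3])
s=robot.observe();print(s)
E
```

```text
pics
scene {'vfov': 46.531156267233825, 'cx': 329.0084838121198, 'cy': 235.92299179241553, 'rvec': array([ 1.98133563,  1.77632686, -0.54984134]), 'tvec': array([-0.06212014, -0.35891074,  1.67997299])}
pump [(0.73, 284.3, 272.8)]
flywheel [(0.76, 286.6, 252.2)]
axle [(0.7, 284.4, 271.6)]
handle_center [(0.74, 255.1, 251.9)]
lock_pin [(0.7, 281.7, 271.6), (0.26, 478.0, 195.8)]
drain_plug []
top {'vfov': 52.538677786756914, 'cx': 325.3328596946709, 'cy': 251.51889392447117, 'rvec': array([ 2.19446384, -2.16931802,  0.07568655]), 'tvec': array([-0.02116943,  0.51128132,  1.15566235])}
pump [(0.64, 362.9, 232.1), (0.6, 393.4, 220.9), (0.52, 363.8, 237.7)]
flywheel [(0.9, 364.5, 233.6)]
axle [(0.76, 361.7, 231.2)]
handle_center [(0.64, 477.2, 305.2), (0.63, 393.1, 220.4)]
lock_pin []
drain_plug [(0.41, 476.6, 302.9)]
{'time': 0.7, 'qpos': array([-1.29298425e+00,  3.41972781e-01,  1.52410237e+00, -1.90740801e-05,
        1.27538660e+00, -1.46007072e-01]), 'qvel': array([-2.09885890e-05,  1.93573780e-03, -2.55300755e-04,  6.09815646e-04,
        5.49466228e-04, -2.64891493e-04]), 'joint_efforts': array([ 4.91959490e-04, -4.31026483e+01, -2.44445908e+01,  7.20012048e-02,
        4.82145580e-02, -1.53272748e-05]), 'tool_pos': array([ 0.21592087, -0.47856592,  0.22675382]), 'tool_rot': array([3.14146580e+00, 3.70991597e-05, 4.23824696e-01]), 'contact_force': array([-0.34518568,  0.93511515,  0.1873861 ]), 'torque': array([ 0.03947483,  0.04168516, -0.00034402]), 'opening': 0.09177222326731771}
```

View pics/scene0.png

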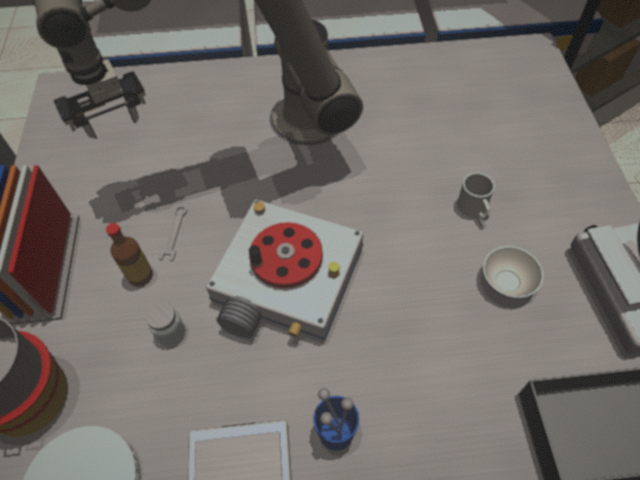

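View pics/top0.png

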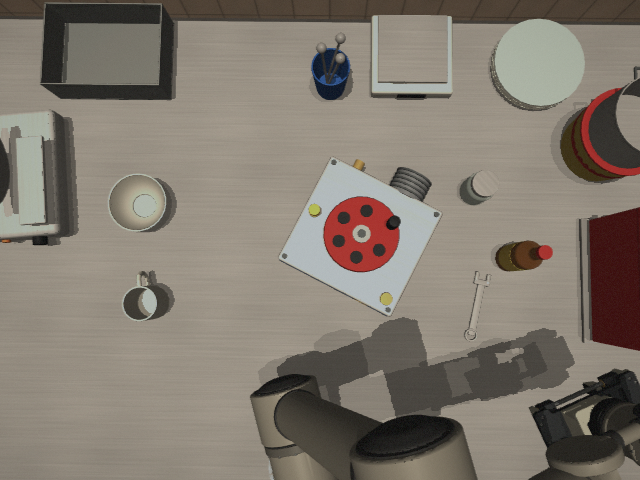

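The top view shows the wheel hub at about (361,233), the handle at (393,221), the yellow pin at (315,210) and the brass plug at (386,299). In the scene view the pin is at (334,269). Next I turn these pixels into positions.

```bash
cat > h.py <<'E'
import numpy as np,cv2
from cell import robot
def ray(n,u,v,z):
    c=robot.calibration(n); f=240/np.tan(np.radians(c['vfov']/2))
    R=cv2.Rodrigues(c['rvec'])[0]; C=-R.T@c['tvec']; d=R.T@np.array([(u-c['cx'])/f,(v-c['cy'])/f,1])
    return C+d*(z-C[2])/d[2]
def proj(n,P):
    c=robot.calibration(n); f=240/np.tan(np.radians(c['vfov']/2))
    R=cv2.Rodrigues(c['rvec'])[0]; p=R@np.array(P)+c['tvec']; return f*p[0]/p[2]+c['cx'],f*p[1]/p[2]+c['cy']
E
python3 - <<'E'
from h import *
T=cv2.imread('pics/top0.png');S=cv2.imread('pics/scene0.png')
def cen(im,m,box):
    x0,y0,x1,y1=box; k=np.zeros(m.shape,bool);k[y0:y1,x0:x1]=1
    ys,xs=np.nonzero(m&k); return xs.mean(),ys.mean(),len(xs),xs.min(),xs.max(),ys.min(),ys.max()
for n,im,bw,bp,bh in(("top",T,(310,180,410,285),(303,198,328,220),(383,212,404,233)),("scene",S,(240,210,335,295),(325,260,345,280),(243,240,268,270))):
    b,g,r=[im[:,:,i].astype(int) for i in range(3)]
    red=(r>110)&(g<70); c=cen(im,red,bw); 
    ys,xs=np.nonzero(red); k=(xs>bw[0])&(xs<bw[2])&(ys>bw[1])&(ys<bw[3])
    h=cv2.convexHull(np.stack([xs[k],ys[k]],1).astype(np.int32))
    # hull on disc top plane
    W=np.array([ray(n,u,v,.116)[:2] for u,v in h[:,0]]); (cx,cy),rad=cv2.minEnclosingCircle(W.astype(np.float32)); print(n,"wheel",cx,cy,rad)
    y=(r>150)&(g>130)&(b<120); c=cen(im,y,bp); print("pin",c,ray(n,c[0],c[1],.118))
    k=(r<60)&(g<60)&(b<60); c=cen(im,k,bh); print("handle",c,ray(n,c[0],c[1],.16), ray(n,c[0],c[1],.147))
    if n=="top": c=cen(im,y,(375,285,397,310)); print("plug",c,ray(n,c[0],c[1],.108))
    big=cv2.resize(im[bw[1]-30:bw[3]+50,bw[0]-40:bw[2]+40],None,fx=3.2,fy=3.2,interpolation=2); cv2.imwrite(f"pics/{n}0z.png",big)
for u,v in[(334,162),(436,214),(389,311),(284,257)]: print("corner",ray("top",u,v,.088))
E
```

```text
top wheel 0.545509934425354 -0.09419876337051392 0.0837983638048172
pin (np.float64(313.83838383838383), np.float64(208.87878787878788), 99, np.int64(309), np.int64(319), np.int64(204), np.int64(214)) [0.59902686 0.01095136 0.118     ]
handle (np.float64(392.6), np.float64(222.44285714285715), 140, np.int64(386), np.int64(399), np.int64(216), np.int64(229)) [ 0.5648871  -0.15862943  0.16      ] [ 0.56664962 -0.16037038  0.147     ]
plug (np.float64(385.97297297297297), np.float64(298.56756756756755), 111, np.int64(381), np.int64(392), np.int64(293), np.int64(304)) [ 0.40198827 -0.15118174  0.108     ]
scene wheel 0.5461468696594238 -0.09342680871486664 0.08258330821990967
pin (np.float64(333.5), np.float64(265.6060606060606), 66, np.int64(329), np.int64(338), np.int64(262), np.int64(269)) [0.59433585 0.01143395 0.118     ]
handle (np.float64(255.87428571428572), np.float64(254.57714285714286), 175, np.int64(250), np.int64(267), np.int64(240), np.int64(265)) [ 0.57197639 -0.15708417  0.16      ] [ 0.56375787 -0.15840045  0.147     ]
corner [ 0.71338079 -0.0331486   0.088     ]
corner [ 0.59517218 -0.26728985  0.088     ]
corner [ 0.37377367 -0.16047401  0.088     ]
corner [0.49284205 0.07813415 0.088     ]
```

View pics/top0z.png

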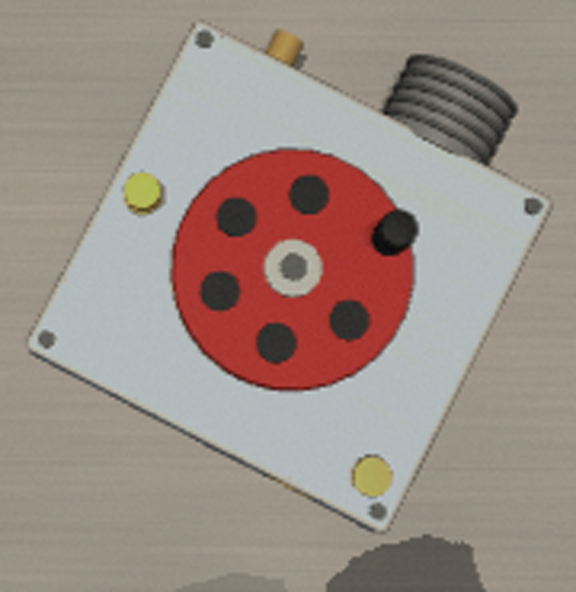

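```bash
cat >> h.py <<'E'
from scipy.spatial.transform import Rotation as Ro
A=np.array([.546,-.0940])
def totool(P):
    s=robot.observe(); R=Ro.from_euler('xyz',s['tool_rot']).as_matrix()
    return (R.T@(np.array(P)-s['tool_pos'])*1000).round(1)
def st():
    s=robot.observe(); p=s['tool_pos']; r=p[:2]-A; th=np.arctan2(r[1],r[0]); t=np.array([np.sin(th),-np.cos(th)])
    print('t',round(s['time'],2),'pos',(p*1000).round(1),'rot',s['tool_rot'].round(3),'F',s['contact_force'].round(1),'Ftan',round(float(s['contact_force'][:2]@t),2),'th',round(float(th),3),'r',round(np.hypot(*r)*1000,1),'open',round(s['opening'],4))
    return s
def arc(th): # tool-frame xy shift to point at angle th on circle r=.07
    return totool([A[0]+.07*np.cos(th),A[1]+.07*np.sin(th),.131])
E
python3 - <<'E'
from h import *
print("bottle",ray("top",508,257,0)," jar",ray("top",477,190,.05), "motor", ray("top",410,183,.08))
print(totool([.5655,-.161,.26]), totool([.5655,-.161,.131]))
E
```

```text
bottle [ 0.50451034 -0.46257313  0.        ]  jar [ 0.65947991 -0.37317034  0.05      ] motor [ 0.66800917 -0.20940147  0.08      ]
[ 449.2 -145.7  -33.3] [ 449.3 -145.7   95.7]
```

```bash
python3 -m pendant '[[[0,0,-33],0],[[30,-10,-33],0],[[65,-21,-33],-4],[[100,-32,-33],-8],[[135,-44,-33],-12],[[170,-55,-33],-16],[[205,-66,-33],-20],[[240,-78,-33],-25],[[275,-89,-33],-25],[[310,-100,-33],-25]]' 1; python3 - <<'E'
from h import *
st(); print(totool([.5655,-.161,.26]))
E
```

```text
time: 1.53
tool_pos: [0.4585, -0.2584, 0.2599]
tool_rot: [3.141, 0.0, 0.861]
contact_force: [0.9, -0.1, -0.2]
opening: 0.0918
t 1.53 pos [ 458.5 -258.4  259.9] rot [3.141 0.    0.861] F [ 0.9 -0.1 -0.2] Ftan -0.84 th -2.06 r 186.3 open 0.0918
[ 1.436e+02  1.760e+01 -1.000e-01]
```

```bash
python3 -m pendant '[[[35,4,0],0],[[70,9,0],0],[[105,13,0],0],[[130,16,0],0],[[143.6,17.6,0],0],[[143.6,17.6,10],0],[[143.6,17.6,30],0],[[143.6,17.6,30],0]]'; python3 - <<'E'
from h import *
st(); print(totool([.5655,-.161,.131]))
cv2.imwrite("pics/top1.png",cv2.resize(robot.read_camera("top")[130:330,270:470,::-1],None,fx=2.9,fy=2.9))
cv2.imwrite("pics/scene1.png",cv2.resize(robot.read_camera("scene")[150:350,180:380,::-1],None,fx=2.9,fy=2.9))
print(proj("scene",[.5655,-.161,.172]))
E
```

```text
time: 2.2
tool_pos: [0.5631, -0.1611, 0.2259]
tool_rot: [-3.136, 0.003, 0.86]
contact_force: [-0.5, -0.0, -1.0]
opening: 0.0914
t 2.2 pos [ 563.1 -161.1  225.9] rot [-3.136e+00  3.000e-03  8.600e-01] F [-0.5 -0.  -1. ] Ftan 0.47 th -1.321 r 69.3 open 0.0914
[ 1.9  2.3 94.9]
(np.float64(253.3092850885603), np.float64(249.34686914383602))
```

View pics/scene1.png

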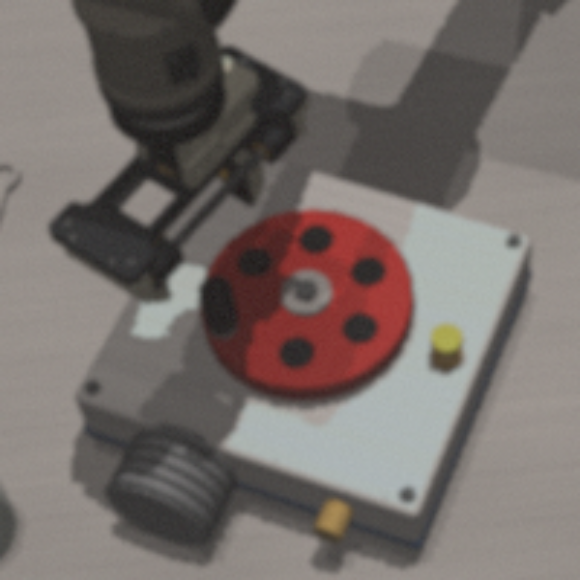

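The handle stands between the open jaws, at about (218,305) in the crop. Next: descend slowly and close.

```bash
python3 -m pendant '[[[2,2,20],0],[[2,2,40],0],[[2,2,60],0],[[2,2,75],0],[[2,2,85],0],[[2,2,91],0],[[2,2,93],0],[[2,2,94],0]]' 1; python3 - <<'E'
from h import *
st(); print(totool([.5655,-.161,.131]))
E
```

```text
time: 2.97
tool_pos: [0.5672, -0.1621, 0.136]
tool_rot: [-3.141, 0.001, 0.859]
contact_force: [0.0, -0.7, -0.0]
opening: 0.0919
t 2.97 pos [ 567.2 -162.1  136. ] rot [-3.141e+00  1.000e-03  8.590e-01] F [ 0.  -0.7 -0. ] Ftan 0.19 th -1.268 r 71.4 open 0.0919
[-0.3 -2.1  5. ]
```

```bash
python3 -m pendant '[[[0,-2,4],0],[[0,-2,5],0],[[0,-2,5],0],[[0,-2,5],0],[[0,-2,5],0],[[0,-2,5],0],[[0,-2,5],0],[[0,-2,5],0]]' 0 15; python3 - <<'E'
from h import *
st()
E
```

```text
time: 3.63
tool_pos: [0.5658, -0.1609, 0.1311]
tool_rot: [-3.141, 0.001, 0.859]
contact_force: [-0.1, -0.1, 0.3]
opening: 0.0433
t 3.63 pos [ 565.8 -160.9  131.1] rot [-3.141e+00  1.000e-03  8.590e-01] F [-0.1 -0.1  0.3] Ftan 0.14 th -1.283 r 69.7 open 0.0433
```

```bash
python3 -m pendant '[[[0,0,0],0],[[0,0,0],0],[[0,0,0],0],[[0,0,0],0],[[0,0,0],0],[[0,0,0],0]]' 0 35; python3 - <<'E'
from h import *
s=st(); print(s['contact_force'])
th0=np.arctan2(s['tool_pos'][1]-A[1],s['tool_pos'][0]-A[0])
for d in np.arange(0.03,.31,.03): print(round(d,2),arc(th0-d))
E
```

```text
time: 4.13
tool_pos: [0.5652, -0.1604, 0.131]
tool_rot: [-3.14, 0.001, 0.859]
contact_force: [-2.8, 3.7, 2.7]
opening: 0.0255
t 4.13 pos [ 565.2 -160.4  131. ] rot [-3.14e+00  1.00e-03  8.59e-01] F [-2.8  3.7  2.7] Ftan 1.66 th -1.289 r 69.1 open 0.0255
[-2.80973731  3.71992118  2.68921661]
0.03 [-2.2 -0.4 -0. ]
0.06 [-3.9 -1.7 -0. ]
0.09 [-5.6 -2.9 -0. ]
0.12 [-7.2 -4.3 -0. ]
0.15 [-8.8 -5.6 -0. ]
0.18 [-10.4  -7.   -0. ]
0.21 [-11.9  -8.5  -0. ]
0.24 [-13.3 -10.    0. ]
0.27 [-14.7 -11.6   0. ]
0.3 [-16.1 -13.2   0. ]
```

```bash
python3 -m pendant '[[[-2.2,-0.4,0],0],[[-3.9,-1.7,0],0],[[-5.6,-2.9,0],0],[[-7.2,-4.3,0],0],[[-8.8,-5.6,0],0],[[-10.4,-7,0],0],[[-11.9,-8.5,0],0],[[-13.3,-10,0],0]]'; cat > n.py <<'E'
from h import *
s=st()
th0=np.arctan2(s['tool_pos'][1]-A[1],s['tool_pos'][0]-A[0]); print('turned',round(-1.287-th0,3))
for d in np.arange(0.025,.26,.025): print(round(d,3),arc(th0-d))
E
python3 n.py
```

```text
time: 4.8
tool_pos: [0.5508, -0.1634, 0.1311]
tool_rot: [3.14, -0.002, 0.859]
contact_force: [5.7, 3.7, -2.2]
opening: 0.0258
t 4.8 pos [ 550.8 -163.4  131.1] rot [ 3.14e+00 -2.00e-03  8.59e-01] F [ 5.7  3.7 -2.2] Ftan -5.91 th -1.501 r 69.6 open 0.0258
turned 0.214
0.025 [-1.5 -1.   0. ]
0.05 [-2.7 -2.3  0. ]
0.075 [-3.8 -3.6  0. ]
0.1 [-5.  -4.9  0. ]
0.125 [-6.  -6.3  0. ]
0.15 [-7.1 -7.7  0. ]
0.175 [-8.1 -9.1  0. ]
0.2 [ -9.1 -10.6   0. ]
0.225 [-10.  -12.1   0. ]
0.25 [-10.9 -13.6   0. ]
```

```bash
python3 -m pendant '[[[-1.5,-1,0],0],[[-2.7,-2.3,0],0],[[-3.8,-3.6,0],0],[[-5,-4.9,0],0],[[-6,-6.3,0],0],[[-7.1,-7.7,0],0]]'; python3 n.py
```

```text
time: 5.3
tool_pos: [0.5423, -0.1638, 0.1311]
tool_rot: [3.137, -0.005, 0.859]
contact_force: [7.0, 2.3, -3.4]
opening: 0.0254
t 5.3 pos [ 542.3 -163.8  131.1] rot [ 3.137 -0.005  0.859] F [ 7.   2.3 -3.4] Ftan -6.84 th -1.624 r 69.9 open 0.0254
turned 0.337
0.025 [-1.1 -1.3  0.1]
0.05 [-2.2 -2.8  0. ]
0.075 [-3.1 -4.2  0. ]
0.1 [-4.1 -5.7  0. ]
0.125 [-5.  -7.2  0. ]
0.15 [-5.9 -8.7 -0. ]
0.175 [ -6.7 -10.2  -0. ]
0.2 [ -7.5 -11.8  -0. ]
0.225 [ -8.2 -13.4  -0. ]
0.25 [ -9.  -15.   -0.1]
```

```bash
python3 -m pendant '[[[-1.5,-2,0],0],[[-2.6,-3.5,0],0],[[-3.6,-5,0],0],[[-4.5,-6.4,0],0]]'; python3 n.py
```

```text
time: 5.63
tool_pos: [0.5366, -0.1634, 0.1311]
tool_rot: [3.132, -0.007, 0.859]
contact_force: [8.5, 0.7, -4.6]
opening: 0.0255
t 5.63 pos [ 536.6 -163.4  131.1] rot [ 3.132 -0.007  0.859] F [ 8.5  0.7 -4.6] Ftan -8.32 th -1.705 r 70.0 open 0.0255
turned 0.418
0.025 [-0.9 -1.5  0.1]
0.05 [-1.8 -3.   0.1]
0.075 [-2.7 -4.5  0.1]
0.1 [-3.5 -6.1  0. ]
0.125 [-4.3 -7.6  0. ]
0.15 [-5.  -9.2 -0. ]
0.175 [ -5.7 -10.8  -0. ]
0.2 [ -6.4 -12.4  -0. ]
0.225 [ -7.  -14.1  -0.1]
0.25 [ -7.6 -15.7  -0.1]
```

```bash
python3 -m pendant '[[[-1.3,-2.2,0],0],[[-2.2,-3.7,0],0],[[-3.1,-5.2,0],0]]'; python3 n.py
```

```text
time: 5.88
tool_pos: [0.5334, -0.163, 0.1311]
tool_rot: [3.127, -0.01, 0.859]
contact_force: [10.7, 0.3, -6.6]
opening: 0.0256
t 5.88 pos [ 533.4 -163.   131.1] rot [ 3.127 -0.01   0.859] F [10.7  0.3 -6.6] Ftan -10.49 th -1.751 r 70.1 open 0.0256
turned 0.464
0.025 [-0.8 -1.6  0.1]
0.05 [-1.6 -3.1  0. ]
0.075 [-2.4 -4.7  0. ]
0.1 [-3.1 -6.3 -0. ]
0.125 [-3.8 -7.9 -0. ]
0.15 [-4.5 -9.5 -0.1]
0.175 [ -5.1 -11.1  -0.1]
0.2 [ -5.7 -12.8  -0.1]
0.225 [ -6.3 -14.4  -0.2]
0.25 [ -6.8 -16.1  -0.2]
```

```bash
python3 -m pendant '[[[-1.2,-2.2,0],0],[[-2.0,-3.8,0],0],[[-2.8,-5.4,0],0]]'; python3 n.py
```

```text
time: 6.13
tool_pos: [0.5308, -0.1626, 0.1311]
tool_rot: [3.12, -0.013, 0.858]
contact_force: [13.7, -2.0, -7.0]
opening: 0.0255
t 6.13 pos [ 530.8 -162.6  131.1] rot [ 3.12  -0.013  0.858] F [13.7 -2.  -7. ] Ftan -13.79 th -1.79 r 70.2 open 0.0255
turned 0.503
0.025 [-0.6 -1.7  0.1]
0.05 [-1.4 -3.2  0. ]
0.075 [-2.1 -4.8 -0. ]
0.1 [-2.8 -6.4 -0.1]
0.125 [-3.4 -8.1 -0.1]
0.15 [-4.1 -9.7 -0.1]
0.175 [ -4.6 -11.3  -0.2]
0.2 [ -5.2 -13.   -0.2]
0.225 [ -5.6 -14.7  -0.3]
0.25 [ -6.1 -16.4  -0.3]
```

```bash
python3 - <<'E'
from h import *
s=st(); print(s['torque'],s['qpos'])
cv2.imwrite("pics/top2.png",cv2.resize(robot.read_camera("top")[130:380,270:520,::-1],None,fx=2.4,fy=2.4))
cv2.imwrite("pics/scene2.png",cv2.resize(robot.read_camera("scene")[120:340,150:370,::-1],None,fx=2.6,fy=2.6))
st()
E
```

```text
t 6.13 pos [ 530.8 -162.6  131.1] rot [ 3.12  -0.013  0.858] F [13.7 -2.  -7. ] Ftan -13.79 th -1.79 r 70.2 open 0.0255
[ 0.00582302 -1.37643816 -0.01412878] [-0.43916943  0.47532452  1.59899478  0.00777648  1.04271927  0.26955525]
t 6.23 pos [ 530.2 -162.5  131.1] rot [ 3.121 -0.012  0.858] F [10.3 -0.2 -4.6] Ftan -10.1 th -1.797 r 70.3 open 0.0253
```

View pics/scene2.png

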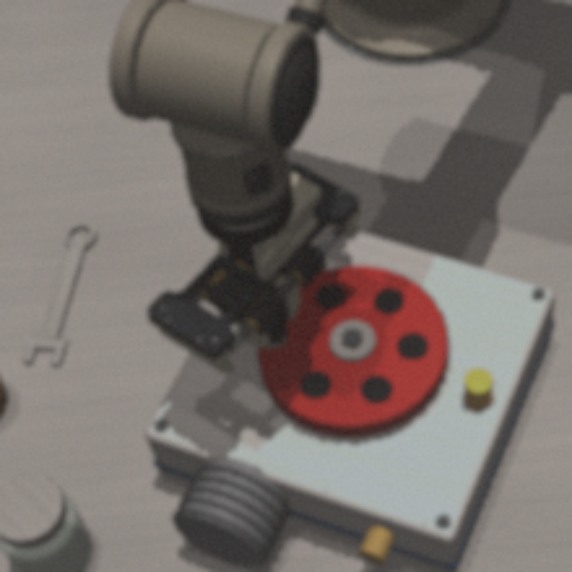

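View pics/top2.png

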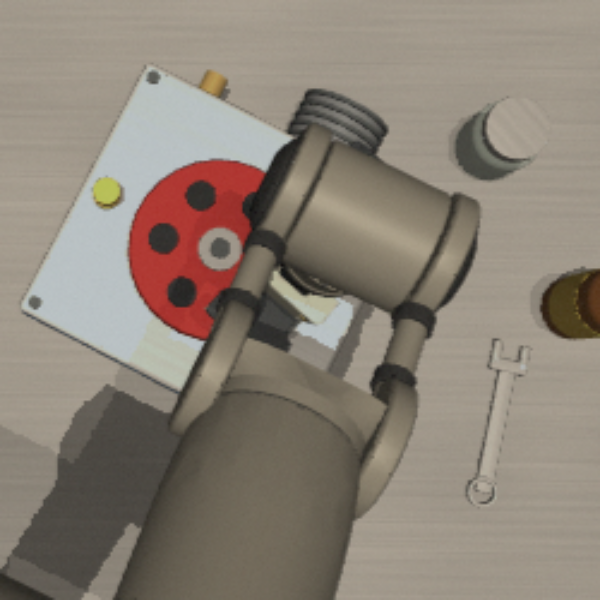

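No collision shows. The resistance is climbing and the wheel lags the commands, so I use longer calls to reduce the ratcheting tilt.

```bash
python3 -m pendant '[[[-1.4,-3.2,0],0],[[-2.1,-4.8,0],0],[[-2.8,-6.4,0],0],[[-3.4,-8,0],0],[[-4,-9.7,0],0],[[-4.6,-11.3,0],0]]'; python3 n.py
```

```text
time: 6.73
tool_pos: [0.5228, -0.1605, 0.1311]
tool_rot: [3.111, -0.016, 0.858]
contact_force: [16.3, -4.7, -9.1]
opening: 0.0257
t 6.73 pos [ 522.8 -160.5  131.1] rot [ 3.111 -0.016  0.858] F [16.3 -4.7 -9.1] Ftan -16.96 th -1.906 r 70.4 open 0.0257
turned 0.619
0.025 [-0.2 -1.8  0.1]
0.05 [-0.8 -3.5  0. ]
0.075 [-1.3 -5.1 -0.1]
0.1 [-1.8 -6.8 -0.1]
0.125 [-2.3 -8.5 -0.2]
0.15 [ -2.7 -10.2  -0.2]
0.175 [ -3.1 -11.9  -0.3]
0.2 [ -3.4 -13.6  -0.3]
0.225 [ -3.7 -15.3  -0.4]
0.25 [ -4.  -17.1  -0.5]
```

```bash
python3 -m pendant '[[[-1.3,-5.1,0],0],[[-1.8,-6.8,0],0],[[-2.3,-8.5,0],0],[[-2.7,-10.2,0],0],[[-3.1,-11.9,0],0]]'; python3 n.py
```

```text
time: 7.15
tool_pos: [0.5161, -0.158, 0.1312]
tool_rot: [3.101, -0.018, 0.857]
contact_force: [15.9, -9.8, -10.2]
opening: 0.0253
t 7.15 pos [ 516.1 -158.   131.2] rot [ 3.101 -0.018  0.857] F [ 15.9  -9.8 -10.2] Ftan -18.53 th -2.008 r 70.6 open 0.0253
turned 0.721
0.025 [ 0.1 -1.9  0.1]
0.05 [-0.3 -3.6  0. ]
0.075 [-0.7 -5.3 -0.1]
0.1 [-1.  -7.  -0.2]
0.125 [-1.3 -8.7 -0.2]
0.15 [ -1.5 -10.4  -0.3]
0.175 [ -1.7 -12.2  -0.4]
0.2 [ -1.9 -13.9  -0.5]
0.225 [ -2.  -15.7  -0.5]
0.25 [ -2.1 -17.4  -0.6]
```

```bash
python3 -m pendant '[[[-0.7,-5.3,0],0],[[-1.0,-7,0],0],[[-1.3,-8.7,0],0],[[-1.5,-10.4,0],0],[[-1.7,-12.2,0],0],[[-1.9,-13.9,0],0]]'; python3 n.py
```

```text
time: 7.65
tool_pos: [0.5083, -0.1539, 0.1312]
tool_rot: [3.09, -0.019, 0.857]
contact_force: [14.8, -13.0, -8.2]
opening: 0.0261
t 7.65 pos [ 508.3 -153.9  131.2] rot [ 3.09  -0.019  0.857] F [ 14.8 -13.   -8.2] Ftan -19.43 th -2.133 r 70.8 open 0.0261
turned 0.846
0.025 [ 0.5 -1.9  0.1]
0.05 [ 0.3 -3.6 -0. ]
0.075 [ 0.2 -5.3 -0.1]
0.1 [ 0.  -7.1 -0.2]
0.125 [-0.  -8.8 -0.3]
0.15 [ -0.  -10.6  -0.4]
0.175 [ -0.  -12.3  -0.5]
0.2 [  0.  -14.1  -0.6]
0.225 [  0.1 -15.8  -0.7]
0.25 [  0.3 -17.5  -0.7]
```

```bash
python3 -m pendant '[[[0,0,0],0],[[0,0,0],0],[[0,0,0],0]]'; python3 n.py|head -2;  python3 -m pendant '[[[0,0,0],0],[[0,0,0],0],[[0,0,0],0]]'; python3 n.py; python3 -c "
from h import *
print(robot.observe()['torque'])"
```

```text
time: 7.9
tool_pos: [0.5083, -0.1541, 0.131]
tool_rot: [3.09, -0.019, 0.857]
contact_force: [1.8, -1.7, 0.4]
opening: 0.0255
t 7.9 pos [ 508.3 -154.1  131. ] rot [ 3.09  -0.019  0.857] F [ 1.8 -1.7  0.4] Ftan -2.44 th -2.131 r 70.9 open 0.0255
turned 0.844
time: 8.15
tool_pos: [0.5083, -0.1541, 0.131]
tool_rot: [3.09, -0.019, 0.857]
contact_force: [1.5, -0.8, 1.1]
opening: 0.0256
t 8.15 pos [ 508.3 -154.1  131. ] rot [ 3.09  -0.019  0.857] F [ 1.5 -0.8  1.1] Ftan -1.66 th -2.132 r 70.9 open 0.0256
turned 0.845
0.025 [ 0.7 -1.9 -0.1]
0.05 [ 0.5 -3.6 -0.2]
0.075 [ 0.3 -5.3 -0.3]
0.1 [ 0.2 -7.1 -0.4]
0.125 [ 0.1 -8.8 -0.4]
0.15 [  0.1 -10.6  -0.5]
0.175 [  0.1 -12.3  -0.6]
0.2 [  0.2 -14.1  -0.7]
0.225 [  0.3 -15.8  -0.8]
0.25 [  0.4 -17.6  -0.9]
[0.73294446 0.95132526 0.00859368]
```

```bash
python3 -m pendant '[[[0,0,0],0],[[0,0,0],0],[[0,0,0],0],[[0,0,0],0]]' 0.34; python3 n.py; python3 -c "
from h import *
print(robot.observe()['torque'])"
```

```text
time: 8.48
tool_pos: [0.5086, -0.1542, 0.1312]
tool_rot: [3.089, -0.019, 0.857]
contact_force: [-0.4, -0.5, -0.2]
opening: 0.0311
t 8.48 pos [ 508.6 -154.2  131.2] rot [ 3.089 -0.019  0.857] F [-0.4 -0.5 -0.2] Ftan 0.13 th -2.127 r 70.9 open 0.0311
turned 0.84
0.025 [ 0.6 -1.9  0.1]
0.05 [ 0.4 -3.6  0. ]
0.075 [ 0.2 -5.4 -0.1]
0.1 [ 0.1 -7.1 -0.2]
0.125 [ 0.  -8.8 -0.2]
0.15 [  0.  -10.6  -0.3]
0.175 [  0.  -12.3  -0.4]
0.2 [  0.1 -14.1  -0.5]
0.225 [  0.2 -15.8  -0.6]
0.25 [  0.3 -17.6  -0.7]
[-0.0076942  -0.04366413  0.03369558]
```

```bash
python3 -m pendant '[[[0.2,-2,0],0],[[0.2,-4,0],0],[[0.1,-6,0],0],[[0.1,-7.8,0],0],[[0,-9.5,0],0],[[0,-11.2,-0.3],0]]'; python3 n.py; python3 -c "
from h import *
print(robot.observe()['torque'])"
```

```text
time: 8.98
tool_pos: [0.5035, -0.1499, 0.1316]
tool_rot: [3.079, -0.02, 0.857]
contact_force: [12.7, -12.1, -10.6]
opening: 0.0311
t 8.98 pos [ 503.5 -149.9  131.6] rot [ 3.079 -0.02   0.857] F [ 12.7 -12.1 -10.6] Ftan -17.43 th -2.221 r 70.2 open 0.0311
turned 0.934
0.025 [ 0.1 -1.8  0.5]
0.05 [ 0.  -3.5  0.4]
0.075 [ 0.  -5.3  0.3]
0.1 [ 0.1 -7.   0.2]
0.125 [ 0.1 -8.8  0. ]
0.15 [  0.3 -10.5  -0.1]
0.175 [  0.4 -12.3  -0.2]
0.2 [  0.7 -14.   -0.3]
0.225 [  0.9 -15.7  -0.4]
0.25 [  1.2 -17.4  -0.5]
[-1.51905709 -1.46124115 -0.08117579]
```

```bash
python3 -m pendant '[[[0,-5,0.2],0],[[0.1,-6.8,0.2],0],[[0.1,-8.6,0.2],0],[[0.3,-10.3,0],0],[[0.5,-12,0],0],[[0.8,-13.7,0],0]]'; python3 n.py
```

```text
time: 9.48
tool_pos: [0.4967, -0.1428, 0.1314]
tool_rot: [3.071, -0.021, 0.856]
contact_force: [10.1, -8.9, -8.2]
opening: 0.0316
t 9.48 pos [ 496.7 -142.8  131.4] rot [ 3.071 -0.021  0.856] F [10.1 -8.9 -8.2] Ftan -13.44 th -2.361 r 69.4 open 0.0316
turned 1.074
0.025 [-0.4 -1.8  0.2]
0.05 [-0.2 -3.5  0.1]
0.075 [ 0.  -5.3 -0. ]
0.1 [ 0.3 -7.  -0.1]
0.125 [ 0.6 -8.7 -0.3]
0.15 [  1.  -10.4  -0.4]
0.175 [  1.4 -12.1  -0.5]
0.2 [  1.9 -13.8  -0.6]
0.225 [  2.4 -15.5  -0.7]
0.25 [  2.9 -17.1  -0.8]
```

```bash
python3 -m pendant '[[[-0.2,-4,0.2],0],[[0,-5.8,0.2],0],[[0.3,-7.5,0],0],[[0.6,-9.2,0],0]]'; python3 n.py
```

```text
time: 9.82
tool_pos: [0.4925, -0.1383, 0.1312]
tool_rot: [3.064, -0.022, 0.856]
contact_force: [8.9, -9.0, -6.8]
opening: 0.0314
t 9.82 pos [ 492.5 -138.3  131.2] rot [ 3.064 -0.022  0.856] F [ 8.9 -9.  -6.8] Ftan -12.57 th -2.45 r 69.5 open 0.0314
turned 1.163
0.025 [-0.2 -1.8  0.1]
0.05 [ 0.2 -3.5 -0. ]
0.075 [ 0.5 -5.2 -0.2]
0.1 [ 1.  -6.9 -0.3]
0.125 [ 1.5 -8.6 -0.4]
0.15 [  2.  -10.3  -0.5]
0.175 [  2.5 -11.9  -0.6]
0.2 [  3.1 -13.6  -0.8]
0.225 [  3.8 -15.2  -0.9]
0.25 [  4.5 -16.8  -1. ]
```

```bash
python3 -m pendant '[[[0.2,-4,0],0],[[0.6,-5.7,0],0],[[1.1,-7.4,0],0],[[1.6,-9.1,0],0]]'; python3 n.py
```

```text
time: 10.15
tool_pos: [0.4888, -0.1329, 0.1312]
tool_rot: [3.058, -0.022, 0.856]
contact_force: [7.0, -6.8, -3.8]
opening: 0.031
t 10.15 pos [ 488.8 -132.9  131.2] rot [ 3.058 -0.022  0.856] F [ 7.  -6.8 -3.8] Ftan -9.54 th -2.545 r 69.2 open 0.031
turned 1.258
0.025 [-0.3 -1.9 -0. ]
0.05 [ 0.2 -3.6 -0.1]
0.075 [ 0.7 -5.2 -0.3]
0.1 [ 1.3 -6.9 -0.4]
0.125 [ 2.  -8.5 -0.5]
0.15 [  2.6 -10.1  -0.6]
0.175 [  3.3 -11.7  -0.7]
0.2 [  4.1 -13.3  -0.9]
0.225 [  4.9 -14.8  -1. ]
0.25 [  5.7 -16.4  -1.1]
```

Peak readings were about 18–19 N at 0.72–0.85 rad turned, and they have now fallen to about 9.5 N near 1.22 rad. That puts the wheel roughly 0.3–0.45 rad past the peak, so I stop here and release.

```bash
python3 -m pendant '[[[0,2,0],0],[[0,2,0],0],[[0,2,0],0],[[0,2,0],0],[[0,2,0],0],[[0,2,0],0]]' 1; python3 n.py|head -1
```

```text
time: 10.65
tool_pos: [0.4901, -0.134, 0.1313]
tool_rot: [3.058, -0.022, 0.856]
contact_force: [0.1, 0.2, 0.4]
opening: 0.0666
t 10.65 pos [ 490.1 -134.   131.3] rot [ 3.058 -0.022  0.856] F [0.1 0.2 0.4] Ftan 0.08 th -2.52 r 68.7 open 0.0666
```

```bash
python3 -m pendant '[[[0,0,0],0],[[0,0,-10],0],[[0,0,-30],0],[[0,0,-55],0],[[0,0,-80],0],[[0,0,-105],0],[[0,0,-120],0],[[0,0,-120],0]]' 1; python3 - <<'E'
from h import *
st(); print(totool([.597,.0115,.24]))
E
```

```text
time: 11.32
tool_pos: [0.4822, -0.13, 0.2552]
tool_rot: [3.051, -0.025, 0.856]
contact_force: [-0.8, 0.1, -0.9]
opening: 0.0915
t 11.32 pos [ 482.2 -130.   255.2] rot [ 3.051 -0.025  0.856] F [-0.8  0.1 -0.9] Ftan 0.45 th -2.628 r 73.3 open 0.0915
[181.7  -7.7  19.1]
```

```bash
python3 -m pendant '[[[30,-1,0],0],[[65,-3,5],0],[[100,-4,10],0],[[130,-6,15],0],[[160,-7,19],0],[[175,-8,19],0],[[181.7,-7.7,19],0],[[181.7,-7.7,19],0],[[181.7,-7.7,19],0]]' 0 40; python3 - <<'E'
from h import *
st(); print(totool([.597,.0115,.14]))
T=robot.read_camera("top");S=robot.read_camera("scene")
cv2.imwrite("pics/top3.png",cv2.resize(T[130:380,270:520,::-1],None,fx=2.4,fy=2.4))
cv2.imwrite("pics/scene3.png",cv2.resize(S[120:340,180:400,::-1],None,fx=2.7,fy=2.7))
print(robot.find_in("scene","handle_center")[:2])
E
```

```text
time: 12.07
tool_pos: [0.5965, 0.0111, 0.2396]
tool_rot: [3.052, -0.024, 0.857]
contact_force: [-0.7, -0.1, 0.0]
opening: 0.0363
t 12.07 pos [596.5  11.1 239.6] rot [ 3.052 -0.024  0.857] F [-0.7 -0.1  0. ] Ftan -0.55 th 1.123 r 116.6 open 0.0363
[-1.7 -8.8 99.2]
[{'xy': [0.4156, 0.4677], 'p': 0.54}, {'xy': [0.8041, 0.5658], 'p': 0.35}]
```

View pics/scene3.png

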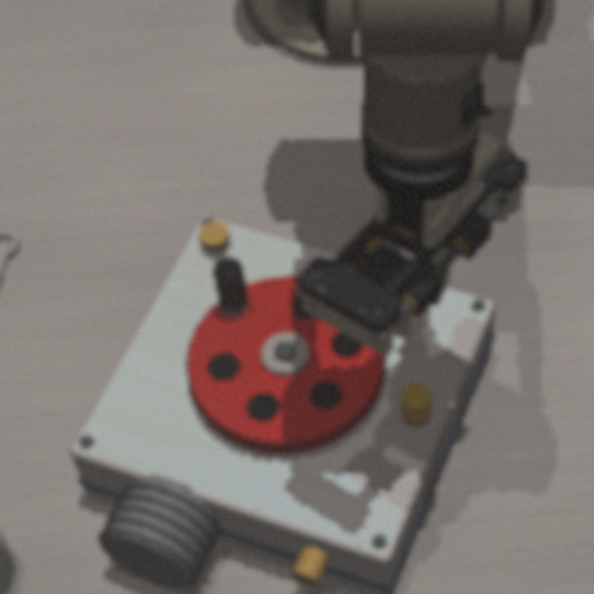

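View pics/top3.png

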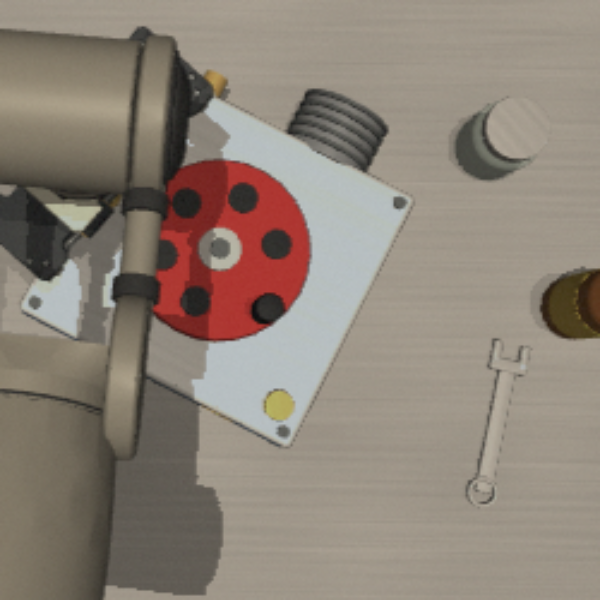

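Handle now at about (382,257) in the top image; pin uncovered. I'll check the wheel angle from the pixels.

```bash
python3 - <<'E'
from h import *
T=cv2.imread("pics/top3.png")
# undo crop; dark blob around handle top
g=T.max(2); m=np.zeros_like(g,bool); m[288:332,246:290]=1
ys,xs=np.nonzero(m&(g<60)); u,v=xs.mean()/2.4+270,ys.mean()/2.4+130
for z in(.147,.16,.172):
    p=ray("top",u,v,z)[:2]-A; print(u,v,p,np.arctan2(p[1],p[0]),np.hypot(*p))
# holes
for hx,hy in[(243,198),(276,243),(186,203),(196,301)]:
    p=ray("top",hx/2.4+270,hy/2.4+130,.116)[:2]-A; print(hx,np.degrees(np.arctan2(p[1],p[0])),np.hypot(*p))
Z=cv2.imread("pics/top0z.png")
for hx,hy in[(309,194),(236,216),(219,290),(276,342),(349,320)]:
    p=ray("top",hx/3.2+270,hy/3.2+150,.116)[:2]-A; print('start',hx,np.degrees(np.arctan2(p[1],p[0])),np.hypot(*p))
E
```

```text
381.1429398148148 258.58564814814815 [-0.05780361 -0.04189686] -2.5144064916253464 0.07139050304037697
381.1429398148148 258.58564814814815 [-0.05858831 -0.04046093] -2.537205071608741 0.0712016644317464
381.1429398148148 258.58564814814815 [-0.05931265 -0.03913547] -2.5583474319054442 0.07106035882068638
243 -26.223690631883244 0.05197515648323765
276 -84.71406090686894 0.05391434704818034
186 35.84270816696892 0.05102258282537857
196 158.1596403442806 0.05349325239948238
start 309 -13.852266838055648 0.05224289907239251
start 236 47.707044103049746 0.05159799543772654
start 219 109.07048387685842 0.05236436388680492
start 276 169.5445186154686 0.05366220654494021
start 349 -132.26043320545705 0.05493193080083481
```

```bash
python3 -m pendant '[[[-1,-4,25],0],[[-1.7,-8,50],0],[[-1.7,-8.8,75],0],[[-1.7,-9,90],0],[[-1.7,-9.3,99],0],[[-1.7,-9.5,103],0],[[-1.7,-9.7,106],0],[[-1.7,-9.7,107],0],[[-1.7,-9.7,107],0]]' 0; python3 - <<'E'
from h import *
st(); print(totool([.597,.0115,.120]))
T=robot.read_camera("top");S=robot.read_camera("scene")
cv2.imwrite("pics/scene4.png",cv2.resize(S[180:310,250:400,::-1],None,fx=4,fy=4))
E
```

```text
time: 12.97
tool_pos: [0.5975, 0.0109, 0.1337]
tool_rot: [3.05, -0.025, 0.855]
contact_force: [0.6, -0.7, 0.4]
opening: 0.0006
t 12.97 pos [597.5  10.9 133.7] rot [ 3.05  -0.025  0.855] F [ 0.6 -0.7  0.4] Ftan 0.84 th 1.114 r 116.9 open 0.0006
[-0.2 -2.1 13.6]
```

View pics/scene4.png

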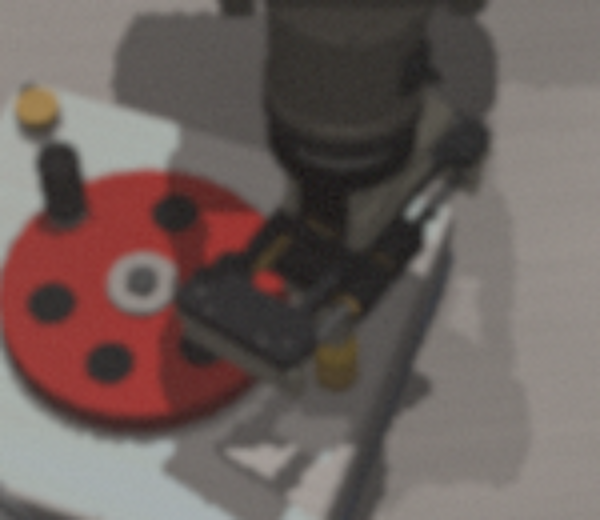

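```bash
python3 -m pendant '[[[0,-0.5,3],0],[[0,-1,6],0],[[0,-1.5,9],0],[[0,-1.7,11],0],[[0,-1.9,12.5],0],[[0,-2,13.5],0],[[0,-2.1,14],0],[[0,-2.1,14],0]]'; python3 - <<'E'
from h import *
st(); print(totool([.597,.0115,.115]))
E
```

```text
time: 13.73
tool_pos: [0.5971, 0.0118, 0.1197]
tool_rot: [3.05, -0.025, 0.855]
contact_force: [-1.3, 0.8, 1.5]
opening: 0.0004
t 13.73 pos [597.1  11.8 119.7] rot [ 3.05  -0.025  0.855] F [-1.3  0.8  1.5] Ftan -1.47 th 1.121 r 117.5 open 0.0004
[-0.4 -0.3  4.7]
```

```bash
python3 -m pendant '[[[0,-0.1,1],0],[[0,-0.2,2],0],[[0,-0.3,3],0],[[0,-0.4,4],0],[[0,-0.5,5],0],[[0,-0.5,5],0]]'; python3 - <<'E'
from h import *
st(); print(totool([.597,.0115,.115]))
E
```

```text
time: 14.23
tool_pos: [0.5971, 0.0119, 0.1145]
tool_rot: [3.05, -0.025, 0.855]
contact_force: [-1.2, 0.4, 2.0]
opening: 0.0003
t 14.23 pos [597.1  11.9 114.5] rot [ 3.05  -0.025  0.855] F [-1.2  0.4  2. ] Ftan -1.21 th 1.121 r 117.6 open 0.0003
[-0.4  0.2 -0.5]
```

```bash
python3 -m pendant '[[[0,-0.1,1],0],[[0,-0.2,2],0],[[0,-0.3,3],0],[[0,-0.4,4],0],[[0,-0.4,4],0]]'; python3 - <<'E'
from h import *
st()
E
```

```text
time: 14.65
tool_pos: [0.5972, 0.0119, 0.1102]
tool_rot: [3.05, -0.025, 0.855]
contact_force: [-1.8, -0.2, 1.0]
opening: 0.0003
t 14.65 pos [597.2  11.9 110.2] rot [ 3.05  -0.025  0.855] F [-1.8 -0.2  1. ] Ftan -1.55 th 1.12 r 117.6 open 0.0003
```

```bash
python3 -m pendant '[[[0,-0.1,1],0],[[0,-0.2,2],0],[[0,-0.2,2],0]]'; python3 - <<'E'
from h import *
st()
E
```

```text
time: 14.9
tool_pos: [0.5973, 0.0119, 0.1085]
tool_rot: [3.049, -0.025, 0.855]
contact_force: [-2.5, -0.8, 4.1]
opening: 0.0005
t 14.9 pos [597.3  11.9 108.5] rot [ 3.049 -0.025  0.855] F [-2.5 -0.8  4.1] Ftan -1.87 th 1.12 r 117.7 open 0.0005
```

Past the 3 mm stop, so the wheel is in the slot's window. Pressing on gently until it seats.

```bash
python3 -m pendant '[[[0,-0.1,1],0],[[0,-0.2,2],0],[[0,-0.2,2],0]]'; python3 - <<'E'
from h import *
st()
E
```

```text
time: 15.15
tool_pos: [0.5973, 0.0119, 0.1082]
tool_rot: [3.048, -0.026, 0.855]
contact_force: [-7.2, -0.7, 14.5]
opening: 0.0002
t 15.15 pos [597.3  11.9 108.2] rot [ 3.048 -0.026  0.855] F [-7.2 -0.7 14.5] Ftan -6.16 th 1.119 r 117.7 open 0.0002
```

Solid stop at 108.2 mm with 14.5 N: the pin is home. Lifting off and checking.

```bash
python3 -m pendant '[[[0,0,-2],0],[[0,1,-10],0],[[0,3,-30],0],[[0,6,-60],0],[[0,9,-90],0],[[0,11,-115],0],[[-10,11,-130],0],[[-40,11,-130],0],[[-75,11,-130],0],[[-105,11,-130],0]]'; python3 -m pendant '[[[-30,0,0],0],[[-65,0,0],0],[[-100,0,0],0],[[-130,0,0],0],[[-145,0,0],0],[[-145,0,0],0],[[-145,0,0],0]]'; python3 - <<'E'
from h import *
st()
T=robot.read_camera("top");S=robot.read_camera("scene")
cv2.imwrite("pics/top5.png",T[:,:,::-1]);cv2.imwrite("pics/scene5.png",S[:,:,::-1])
im=S.astype(int); m=(im[:,:,0]>150)&(im[:,:,1]>130)&(im[:,:,2]<120); k=np.zeros_like(m);k[255:285,320:350]=1
ys,xs=np.nonzero(m&k); print('cap',len(xs),xs.mean() if len(xs) else 0,ys.mean() if len(ys) else 0, 'exp up/home',proj("scene",[.597,.0115,.118]),proj("scene",[.597,.0115,.106]))
E
```

```text
time: 15.98
tool_pos: [0.5245, -0.0697, 0.2362]
tool_rot: [3.048, -0.026, 0.856]
contact_force: [0.3, -0.7, 0.0]
opening: 0.0007
time: 16.57
tool_pos: [0.4295, -0.1796, 0.2328]
tool_rot: [3.047, -0.026, 0.854]
contact_force: [0.2, 0.1, -0.6]
opening: 0.0004
t 16.57 pos [ 429.5 -179.6  232.8] rot [ 3.047 -0.026  0.854] F [ 0.2  0.1 -0.6] Ftan 0.0 th -2.508 r 144.6 open 0.0004
cap 68 333.5 268.5 exp up/home (np.float64(333.6590214988896), np.float64(266.6202870811592)) (np.float64(333.6903625148485), np.float64(269.3101611217675))
```

View pics/scene5.png

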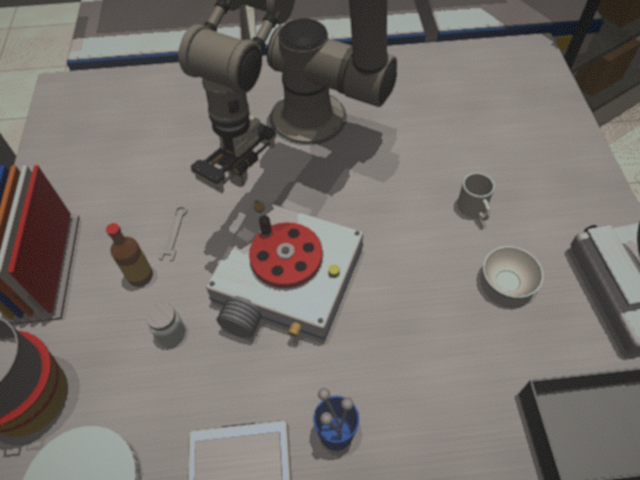

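View pics/top5.png

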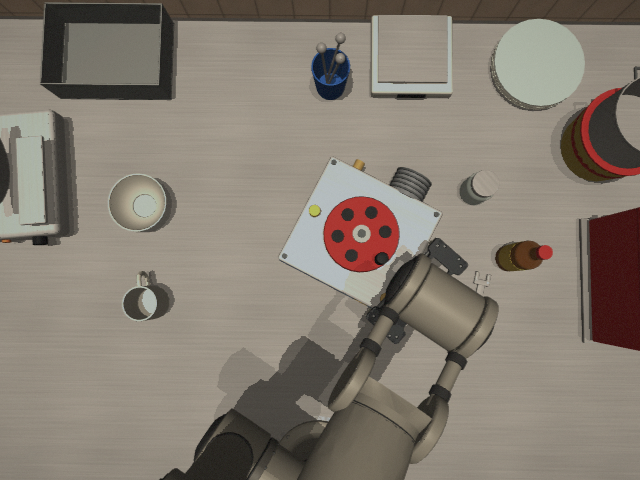

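The cap moved down 2.9 px in the scene view; 12 mm of travel should give 2.7. The wheel is unchanged, the plug and bystanders are in place, and the arm is clear.

```bash
python3 -c "
from cell import robot
print(robot.hand_in())"
```

```text
the job is handed in; nothing more can be done
None
```

I turned the flywheel clockwise by its handle, let go, and pushed the yellow lock pin all the way down. The job was handed in at about 17 s with the arm clear of everything.

- **Wheel:** it was turned about 1.25 rad. The push peaked at about 0.8–0.9 rad and had fallen by half when I stopped, roughly 0.35–0.45 rad past the peak. For the last 0.4 rad the jaws were loose around the handle and pushed it with one finger, because a firm grip was binding as the tool tilted.
- **Pin:** it went down at about 2–4 N and stopped solidly with the tool tip at 108.2 mm (home is 108). The last reading on it was 14.5 N, under the 30 N limit.
- **Final pictures:** the cap moved down 2.9 px, against 2.7 px expected for 12 mm of travel. The wheel and the bystanders look unmoved, including the brass plug, though the arm partly hides the plug and the wrench in the top view.
- **Disagreement:** the peak force I measured was about 19 N, against the "about 11 N" described. I placed the peak from the rise and fall of the force, so its position is approximate.
- **Tool tilt:** the tool drifted to about 0.09 rad off vertical during the push. I could not correct it, and the pin still seated.

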